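# Build the spring-test stack on the load cell

### The arm

A 6-joint arm with a two-finger parallel gripper is mounted at the origin on the work surface. World frame = base frame: x ahead of the robot, y to its left, z up, the work surface at z = 0. Lengths are in mm, angles in rad, forces in N, time in s.
With the tool pointing down it reaches from about 250 to 800 mm from the base axis. Payload 3.9 kg.
Tool frame: the origin (TCP) lies midway between the tips of the shut fingers; the grasp point (between the pads) lies hold_point_z behind it (hold_point_z is the distance from the TCP to the grasp point, in mm); z points along the fingers, x is the direction in which the jaws open and shut, and the axes are right-handed (so a half turn about z gives the same grasp; the last joint's range is limited). The gripper opens to 85 mm and grips with 20 to 120 N. Pads are 22 mm wide; open, the fingers measure 114 mm over their backs; the gripper's body (76 mm by 85 mm) begins 54 mm behind the grasp point. The pads swing forward as they close: fully open they stand 13 mm farther back than shut.
Start: joints at [-1.128, 0.26, -0.138, 1.173, 0, 1.571], TCP at [224.942, -474.359, 231.304] pointing down, gripper open.
Joint ranges: [-2.78, 2.78], [-0.83, 1.72], [-1.28, 1.37], [-1.9, 2.12], [-1.57, 1.48], [-3.14, 3.14]. Speed limits (rad/s): [2.57, 2.57, 3.14, 3.14, 3.14, 3.14].

### API

Orientations are given as [roll, pitch, yaw] about the fixed x, y, z axes, in that order (R = Rz(yaw) Ry(pitch) Rx(roll)).
In Python, from bench import * gives the robot as it stands. The module is installed in compiled form; this text tells all that it offers.
- The arm moves only by the tool play_rows, never from a script. Its argument "motion" is text: rows parted by semicolons, each of 7 numbers parted by spaces: the shift along the world's x, y, z in m, then the turn, a rotation vector about the world's x, y, z in degrees, then the opening, from 0 (shut) to 1 (fully open). In form: tx ty tz wx wy wz jaw; .... A call has 1 to 20 rows; each row shifts and turns the commanded pose from where the row before left it; what a row does not reach is not made up. A row lasts 1/10 s, in which the tool goes at most 50 mm and 8.59 degrees, less where a joint would pass 70% of its speed; a pose out of reach is approached as far as the arm can. A call is refused whole if a number of a shift passes 0.05 or a number of a turn 8.59, either way. A call with a gripper value outside its range is refused whole. The fingers move at their own pace and stop on an object; the grip force is fixed at half the most. Time passes only in rows, so rows that do not move let the fingers close. It gives the time, the measured TCP pose, the force and the opening at its end, in the units of the state.
- read_state(): the state, without advancing time (a new reading comes with each control period).
- grab_frame(name): name is "side" or "top" or "wrist"; returns the picture (384x512x3 uint8, red, green, blue); there is no depth.
- camera_model(name): a dict with "intrinsics" (3x3 intrinsics, pixels), "world_to_cam" (4x4, takes a point from world to camera coordinates); the wrist camera has in their place "tool_from_camera" (4x4, takes a point from camera to tool coordinates, whose origin is the TCP and whose axes are the tool frame's). Camera axes: x right, y down, z forward; pixel columns grow to the right and rows downward; lengths in mm; the calibration is good to about 2 mm. A picture is of the moment at which its call begins: read the wrist's pose just before it. camera_model takes no time and is no camera call.
- close_job(): hands the job in, once; it reports no verdict.
The state is a dict: "clock": time; "joints": joint angles; "joint_velocities": joint speeds; "joint_efforts": joint torques, N m; "position": TCP position; "orientation": TCP orientation; "ft_force": force on the tool from outside, world axes, zero at the start; "ft_torque": the same for the moment, N m; "opening": finger opening in mm.
Only numpy, scipy, OpenCV 4.12 (cv2) and the standard library are available. Lean on these libraries where they do the work, as an engineer would, in place of code of your own. Each camera call takes 0.05 s, during which the arm holds its last target. There are 200 camera calls.

### The job

Build the compression stack on the load cell's steel platen, one part at a time from the bottom up: first the arbor, standing upright in the middle of the platen so that its disc does not overhang; then over its pin the tall ring, then the flat ring, and last the cap with its grip tab upwards. Every part must lie flat and fully home on the one below, and be set down rather than dropped; leave the pen, marker, small box and caliper where they lie.

Things in the scene. Friction and masses are not known exactly. Their poses are not given: they have to be found in the camera images.
- load_cell: The load cell, the target, fixed to the desk at a place that differs from start to start: a low round grey base, diameter 110, height 20, carrying a bare round steel platen, diameter 90, thickness 10, so its flat top is 30 above the desk. A small connector (18 wide, 17 high) sticks out of the base along its +x, to 62 from the axis. Origin: centre of its underside, on the desk; z up.
- arbor: The arbor, loose, steel, about 0.4 kg, standing upright on the desk: a round disc, diameter 66, thickness 12, with a plain upright pin in the middle, diameter 20, standing 50 above the disc (62 high overall). The pin is a good place to grasp. Origin: centre of the disc's underside; z up along the pin.
- tall_ring: The tall ring (a short sleeve), loose, steel, about 0.16 kg, lying flat: outer diameter 52, bore 36, height 24. Origin: on its axis at its underside; z up along the axis. It rests on the arbor's disc with the pin inside its bore.
- flat_ring: The flat ring (a thick washer), loose, steel, about 0.15 kg, lying flat: outer diameter 62, bore 36, height 10. Origin: on its axis at its underside; z up along the axis. It rests on the tall ring with the pin inside its bore.
- cap: The cap, loose, steel, about 0.2 kg, standing right way up: a round body, diameter 50, height 30, hollow from below (bore 38, 24 deep), with an upright flat grip tab on its closed top, 34 long (along the cap's x), 14 thick (along its y) and 25 high (top 55 above the underside). Its rim rests on the flat ring, the pin's end inside the hollow. Origin: centre of its lower rim's plane; z up.
- pen: A white and black ballpoint pen lying on the desk, 138 long (along its x), 10 thick; origin at mid-length on its underside. Not part of the job: leave it.
- marker: A grey marker with a black cap lying on the desk, 100 long (along its x), 13 thick; origin at mid-length on its underside. Not part of the job: leave it.
- tin: A small closed grey box with a black lid, 38 x 38, 26 high; origin at the centre of its underside. Not part of the job: leave it.
- caliper: A steel caliper with a black readout lying on the desk, 230 long (along its x), up to 74 wide, 12 high; origin near the middle of its beam, on the desk. Not part of the job: leave it.
There are look-alikes about, which are no part of the job. Leave any brown or pink look-alike of the tall_ring alone.

How it is judged:
By the outcome, as a careful person would: the job done as asked, in the order asked, and still so for the second after the job is handed in, with the robot touching nothing.
It also fails if it takes over 125 s, if anything falls off the work surface, if the arm or the gripper's body presses on something with over 40 N, if the wrist force passes 120 N, or if a joint passes its speed limit or range.

## Working session

There is one attempt and no reset: what is moved stays moved. The work goes in short steps, Python scripts to look and compute and a tool call to move; the robot and the scene stay as the last step left them, time stands still between calls to the robot, and variables do not carry over. Pictures are saved under pics/ and viewed, about 12 in all and at most 16, crops included, and the job is handed in when it is done.

Besides the shell and the picture viewer there is one more tool, called after ">>>" in YAML: its name, and indented under it one key for each argument. play_rows: Moves the arm, as the interface text tells. Its arguments: {"type":"object","properties":{"motion":{"type":"string"}},"required":["motion"]}

```bash
mkdir -p pics; python3 - <<'E'
from bench import *
import cv2,numpy as np
s=read_state();print(s)
for n in("top","side","wrist"):
    f=grab_frame(n);cv2.imwrite(f"pics/{n}0.png",f[:,:,::-1])
    m=camera_model(n);print(n,{k:np.round(v,3).tolist() for k,v in m.items()})
a=[cv2.imread(f"pics/{n}0.png") for n in("top","side")]
E
```

```text
{'clock': 0.0, 'joints': array([-1.12797502e+00,  2.60679261e-01, -1.39417749e-01,  1.17270074e+00,
       -3.01577328e-05,  1.57082837e+00]), 'joint_velocities': array([-0.00164933,  0.00029398, -0.00100556, -0.00095208,  0.00083652,
        0.00047973]), 'joint_efforts': array([ 1.18703727e-03, -4.05688012e+01,  2.53917503e+01,  1.90188544e-02,
       -1.98703270e-05, -8.08784080e-06]), 'position': array([ 224.64585947, -473.72737917,  230.44899198]), 'orientation': array([ 3.14156243e+00,  2.00141704e-03, -1.12800706e+00]), 'ft_force': array([ 0.06173496,  0.70958835, -0.39973012]), 'ft_torque': array([ 0.0302621 , -0.03620183,  0.04535696]), 'opening': 85.52788345255581}
top {'intrinsics': [[348.083, 0.0, 258.73], [0.0, 348.083, 189.792], [0.0, 0.0, 1.0]], 'world_to_cam': [[0.025, -1.0, 0.017, 49.296], [-0.986, -0.027, -0.163, 625.397], [0.163, -0.013, -0.987, 770.498], [0.0, 0.0, 0.0, 1.0]]}
side {'intrinsics': [[370.836, 0.0, 253.077], [0.0, 370.836, 195.777], [0.0, 0.0, 1.0]], 'world_to_cam': [[-0.761, -0.649, 0.011, 498.245], [-0.475, 0.544, -0.692, 270.577], [0.443, -0.532, -0.722, 805.782], [0.0, 0.0, 0.0, 1.0]]}
wrist {'intrinsics': [[293.873, 0.0, 253.407], [0.0, 293.873, 191.011], [0.0, 0.0, 1.0]], 'tool_from_camera': [[1.0, -0.0, -0.001, -0.48], [0.0, 0.957, 0.289, -74.156], [0.001, -0.289, 0.957, -141.953], [0.0, 0.0, 0.0, 1.0]]}
```

View pics/top0.png

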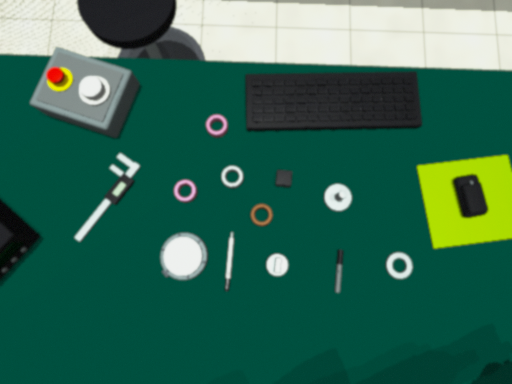

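View pics/side0.png

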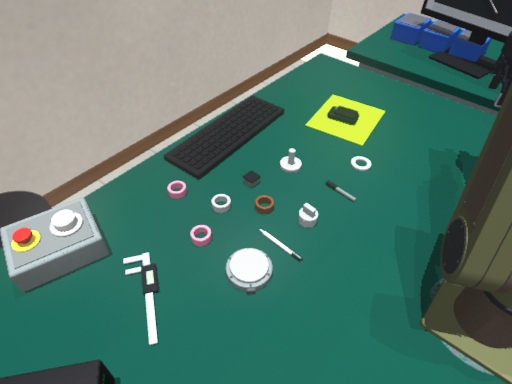

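```bash
python3 -c "
import bench
print([(n,getattr(bench,n)) for n in dir(bench) if not n.startswith('__')])"
```

```text
[('PlanningError', <class 'bench.PlanningError'>), ('camera_model', <function make.<locals>.<lambda> at 0x7f8962720720>), ('close_job', <function connect.<locals>.done at 0x7f89626977e0>), ('grab_frame', <function make.<locals>.drawn_camera at 0x7f8962720180>), ('hold_point_z', 18.700000000000003), ('read_state', <function make.<locals>.<lambda> at 0x7f8962720680>)]
```

```bash
cat > h.py <<'E'
from bench import *
import cv2,numpy as np
from scipy.spatial.transform import Rotation as R
def cam(n,s=None):
    m=camera_model(n);K=m["intrinsics"]
    if n!="wrist":
        return K,np.linalg.inv(m["world_to_cam"])
    T=np.eye(4);T[:3,:3]=R.from_euler("xyz",s["orientation"]).as_matrix();T[:3,3]=s["position"]
    return K,T@m["tool_from_camera"]
def cast(K,C,uv,z):
    d=C[:3,:3]@np.linalg.solve(K,[uv[0],uv[1],1.]);o=C[:3,3]
    return o+d*(z-o[2])/d[2]
def proj(K,C,p):
    q=np.linalg.inv(C)@np.append(p,1);u=K@q[:3];return u[:2]/u[2]
def snap(n,name):
    s=read_state();f=grab_frame(n)[:,:,::-1].copy();cv2.imwrite(f"pics/{name}.png",f)
    return f,s,*cam(n,s)
E
python3 - <<'E'
from h import *
f=cv2.imread("pics/top0.png");K,C=cam("top")
hsv=cv2.cvtColor(f,cv2.COLOR_BGR2HSV)
m=((hsv[:,:,1]<70)&(hsv[:,:,2]>110)).astype(np.uint8)
m[:70]=0
n,l,st,ce=cv2.connectedComponentsWithStats(m)
for i in range(1,n):
    if st[i,4]>60: 
        c=st[i,:2]+(st[i,2:4]-1)/2
        print(st[i],ce[i].round(1),cast(K,C,c,15).round(0))
for nm,uv,z in [("cell",(183.5,256),30),("tall",(232,176.5),24),("flat",(399.5,265),10),("cap",(277,265),30),("arbor",(338,197),12)]:
    print(nm,cast(K,C,uv,z).round(0))
E
```

```text
[  30   70  101   59 3541] [84.3 95.6] [852. 527.  15.]
[206 114  22  21 156] [217.  123.4] [796. 176.  15.]
[109 153  31  25 363] [125.  166.2] [683. 400.  15.]
[221 165  23  22 283] [231.8 175.8] [664. 132.  15.]
[174 179  22  23 247] [184.4 190.2] [624. 247.  15.]
[112 181  14  16 120] [118.7 188.7] [624. 408.  15.]
[324 183  28  29 611] [337.6 196.9] [ 617. -129.   15.]
[ 74 198  37  44 431] [ 92.1 219.7] [546. 465.  15.]
[ 160  233   47   47 1754] [183. 256.] [465. 241.  15.]
[225 232   9  56 284] [229.2 257.6] [460. 132.  15.]
[266 253  23  24 439] [276.9 264.5] [451.  17.  15.]
[386 252  27  27 450] [398.9 265. ] [ 457. -275.   15.]
[336 265   5  28  99] [338.3 278.9] [ 422. -128.   15.]
cell [466. 237.  30.]
tall [660. 132.  24.]
flat [ 456. -279.   10.]
cap [450.  18.  30.]
arbor [ 618. -131.   12.]
```

>>> play_rows:
  motion: "0.0357 0.0312 -0.004 0 0 4.8 1;0.0357 0.0312 -0.004 0 0 4.8 1;0.0357 0.0312 -0.004 0 0 4.8 1;0.0357 0.0312 -0.004 0 0 4.8 1;0.0357 0.0312 -0.004 0 0 4.8 1;0.0357 0.0312 -0.004 0 0 4.8 1;0.0357 0.0312 -0.004 0 0 4.8 1;0.0357 0.0312 -0.004 0 0 4.8 1;0.0357 0.0312 -0.004 0 0 4.8 1;0.0357 0.0312 -0.004 0 0 4.8 1;0.0357 0.0312 -0.004 0 0 4.8 1;0 0 0 0 0 0 1;0 0 0 0 0 0 1;0 0 0 0 0 0 1"

```text
clock: 1.55
position: [616.7, -131.6, 186.9]
orientation: [3.141, 0.001, -0.207]
ft_force: [0.5, 0.2, -0.6]
opening: 85.1
```

```bash
python3 - <<'E'
from h import *
f,s,K,C=snap("wrist","w1")
print(s["position"],s["orientation"],s["joints"].round(2),s["ft_force"].round(1))
for nm,p in [("disc",(618,-131,12)),("pin",(618,-131,62))]: print(nm,proj(K,C,p))
E
```

```text
[ 616.66989926 -131.5769222   186.94170937] [ 3.14121152e+00  1.49482723e-03 -2.07313867e-01] [-0.21  0.46  0.05  1.16 -0.    1.57] [ 0.5  0.2 -0.6]
disc [254.80776524 171.88808262]
pin [254.883165   183.89594386]
```

View pics/w1.png

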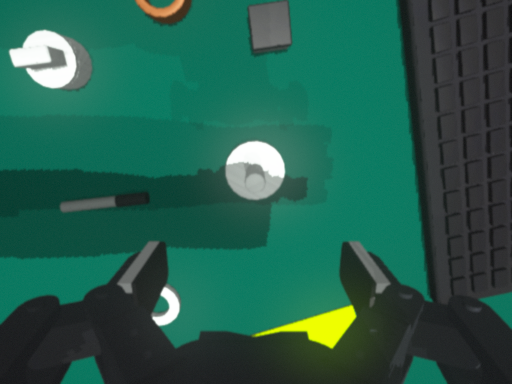

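```bash
python3 - <<'E'
from h import *
f=cv2.imread("pics/w1.png");K,C=cam("wrist",read_state())
g=cv2.cvtColor(f,cv2.COLOR_BGR2HSV)
m=((g[:,:,1]<60)&(g[:,:,2]>60)).astype(np.uint8);m[235:]=0;m[:,400:]=0
cs,_=cv2.findContours(m,cv2.RETR_EXTERNAL,cv2.CHAIN_APPROX_NONE)
for c in cs:
    if cv2.contourArea(c)>300:
        e=cv2.fitEllipse(c);print(e,cast(K,C,e[0],12).round(1),cast(K,C,e[0],30).round(1))
print(cast(K,C,(255.5,183),62))
E
```

```text
((88.76034545898438, 203.69825744628906), (10.162205696105957, 73.55992889404297), 83.71040344238281) [ 424.5 -128.8   12. ] [ 436.3 -124.8   30. ]
((254.54083251953125, 169.89146423339844), (59.00837326049805, 59.57502746582031), 80.63330841064453) [ 618.2 -129.2   12. ] [ 619.  -125.2   30. ]
((52.87126541137695, 59.928096771240234), (53.483306884765625, 81.12869262695312), 109.31031799316406) [444.8  21.7  12. ] [455.5  17.1  30. ]
((269.6005859375, 25.32913589477539), (45.22407531738281, 52.6103630065918), 2.7368338108062744) [661.7   7.2  12. ] [660.    3.4  30. ]
[ 618.74805905 -130.74532949   62.        ]
```

>>> play_rows:
  motion: "0.0016 0.0014 -0.04 0 0 0 0.6;0 0 -0.04 0 0 0 0.6;0 0 -0.04 0 0 0 0.6;0 0 -0.02 0 0 0 0.6;0 0 -0.012 0 0 0 0.6;0 0 -0.006 0 0 0 0.6;0 0 0 0 0 0 0.6;0 0 0 0 0 0 0.6;0 0 0 0 0 0 0;0 0 0 0 0 0 0;0 0 0 0 0 0 0;0 0 0 0 0 0 0;0 0 0 0 0 0 0;0 0 0 0 0 0 0;0 0 0 0 0 0 0;0 0 0 0 0 0 0"

```text
clock: 3.2
position: [619.7, -129.8, 30.6]
orientation: [3.142, -0.001, -0.206]
ft_force: [-1.9, 0.9, 6.0]
opening: 18.3
```

>>> play_rows:
  motion: "0 0 0.01 0 0 0 0;0 0 0.03 0 0 0 0;0 0 0.04 0 0 0 0;0 0 0.04 0 0 0 0;0 0 0.02 0 0 0 0;-0.006 0.015 0.01 0 0 2 0;-0.012 0.032 0 0 0 4.6 0;-0.013 0.034 0 0 0 4.9 0;-0.013 0.034 0 0 0 4.9 0;-0.013 0.034 0 0 0 4.9 0;-0.013 0.034 0 0 0 4.9 0;-0.013 0.034 0 0 0 4.9 0;-0.012 0.032 0 0 0 4.6 0;-0.006 0.017 0 0 0 2 0;0 0 0 0 0 0 0;0 0 0 0 0 0 0;0 0 0 0 0 0 0;0 0 0 0 0 0 0"

```text
clock: 5.0
position: [518.3, 135.4, 179.1]
orientation: [3.142, 0.0, 0.45]
ft_force: [0.3, -0.3, -3.3]
opening: 18.4
```

```bash
python3 - <<'E'
from h import *
f,s,K,C=snap("wrist","w2")
print(s["position"],s["orientation"],s["joints"].round(2),s["ft_force"].round(1),s["opening"])
print("cell",proj(K,C,(466,238,30)))
g=cv2.cvtColor(f,cv2.COLOR_BGR2HSV)
m=((g[:,:,1]<60)&(g[:,:,2]>60)).astype(np.uint8)
for t in (60,120,160,200,225):
  m=((g[:,:,1]<60)&(g[:,:,2]>t)).astype(np.uint8)
  cs,_=cv2.findContours(m,cv2.RETR_EXTERNAL,cv2.CHAIN_APPROX_NONE)
  for c in cs:
    if cv2.contourArea(c)>1500:
        e=cv2.fitEllipse(c);print(t,np.round(e[0]+e[1],1),cv2.boundingRect(c),[cast(K,C,e[0],z).round(1) for z in (20,30)])
E
```

```text
[518.33515471 135.41474485 179.07266014] [3.14151061e+00 4.81171506e-04 4.50164270e-01] [ 0.26  0.31 -0.21  1.05 -0.    1.38] [ 0.3 -0.3 -3.3] 18.44061514895264
cell [250.22980748  55.3319218 ]
60 [154.4 240.8  46.2  55.5] (127, 215, 54, 54) [array([450.8,  19.3,  20. ]), array([452.1,  25.4,  30. ])]
60 [365.4 230.   46.7  51.8] (340, 206, 52, 49) [array([657.7, 134.2,  20. ]), array([652. , 136.5,  30. ])]
60 [228.2 208.8  98.5 192.6] (142, 120, 166, 180) [array([509.9,  90.6,  20. ]), array([509.1,  94.3,  30. ])]
60 [251.6  54.2 117.3 119.2] (194, 0, 116, 116) [array([466. , 240.7,  20. ]), array([466.7, 239.4,  30. ])]
120 [368.1 232.9  41.4  47.5] (345, 211, 47, 44) [array([662.3, 132.5,  20. ]), array([656.4, 134.8,  30. ])]
120 [251.5  53.9 116.6 118.2] (194, 0, 116, 115) [array([465.8, 240.9,  20. ]), array([466.5, 239.6,  30. ])]
160 [251.6  53.3 111.8 115.8] (195, 0, 114, 114) [array([465.7, 241.4,  20. ]), array([466.4, 240.1,  30. ])]
200 [251.5  50.8  97.8 105.6] (203, 0, 98, 105) [array([464.7, 243.2,  20. ]), array([465.4, 241.9,  30. ])]
225 [251.5  50.7  96.5 104.4] (203, 0, 98, 104) [array([464.6, 243.3,  20. ]), array([465.4, 241.9,  30. ])]
```

View pics/w2.png

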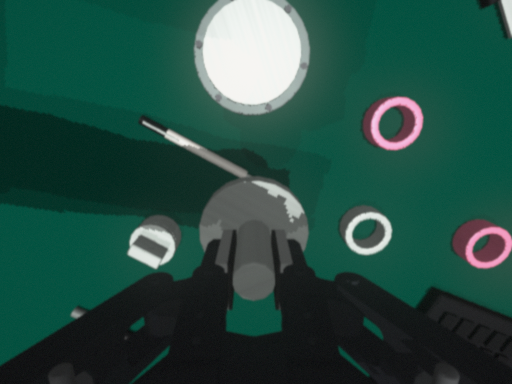

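```bash
python3 - <<'E'
from h import *
f=cv2.imread("pics/w2.png");K,C=cam("wrist",read_state())
g=cv2.cvtColor(f,cv2.COLOR_BGR2HSV)
def fit(t,box,z):
  x0,y0,x1,y1=box
  m=((g[:,:,1]<60)&(g[:,:,2]>t)).astype(np.uint8);k=np.zeros_like(m);k[y0:y1,x0:x1]=m[y0:y1,x0:x1]
  c=max(cv2.findContours(k,cv2.RETR_EXTERNAL,cv2.CHAIN_APPROX_NONE)[0],key=cv2.contourArea)[:,0]
  c=c[c[:,1]>3]
  P=np.array([cast(K,C,p,z)[:2] for p in c]).astype(np.float32)
  A=np.c_[2*P,np.ones(len(P))];q=np.linalg.lstsq(A,(P**2).sum(1),rcond=None)[0]
  print(t,q[:2].round(1),"dia",2*np.sqrt(q[2]+q[0]**2+q[1]**2).round(1))
for t in(190,210,230): fit(t,(180,0,330,130),30)
fit(110,(180,0,330,130),20)
for t in(110,130,150): fit(t,(335,195,400,265),24)
E
```

```text
190 [466.2 240.2] dia 88.8
210 [466.2 240.3] dia 87.8
230 [466.3 240.2] dia 86.8
110 [466.3 240.2] dia 108.2
110 [660.1 133. ] dia 51.2
130 [660.4 132.8] dia 50.8
150 [660.4 132.9] dia 50.0
```

>>> play_rows:
  motion: "-0.012 0.025 0 0 0 0 0;-0.016 0.032 0 0 0 0 0;-0.016 0.032 -0.01 0 0 0 0;-0.008 0.016 -0.03 0 0 0 0;0 0 -0.04 0 0 0 0;0 0 -0.02 0 0 0 0;0 0 -0.008 0 0 0 0;0 0 0 0 0 0 0;0 0 0 0 0 0 0;0 0 0 0 0 0 0;0 0 0 0 0 0 0"

```text
clock: 6.15
position: [467.4, 241.6, 72.6]
orientation: [-3.142, -0.003, 0.451]
ft_force: [-0.8, -0.2, -3.3]
opening: 18.3
```

>>> play_rows:
  motion: "-0.0012 -0.0014 -0.003 0 0 0 0;0 0 -0.002 0 0 0 0;0 0 -0.002 0 0 0 0;0 0 -0.001 0 0 0 0;0 0 -0.001 0 0 0 0;0 0 -0.001 0 0 0 0;0 0 0 0 0 0 0;0 0 0 0 0 0 0"

```text
clock: 6.95
position: [465.0, 239.9, 61.3]
orientation: [-3.142, 0.0, 0.452]
ft_force: [-0.2, 0.6, -3.6]
opening: 18.4
```

>>> play_rows:
  motion: "0.001 0 -0.0005 0 0 0 0;0 0 -0.0005 0 0 0 0;0 0 -0.0005 0 0 0 0;0 0 0 0 0 0 0"

```text
clock: 7.35
position: [466.4, 239.9, 60.5]
orientation: [3.141, -0.001, 0.451]
ft_force: [-1.5, -1.2, 4.3]
opening: 18.3
```

>>> play_rows:
  motion: "0 0 -0.0003 0 0 0 0;0 0 0 0 0 0 0;0 0 0 0 0 0 0.3;0 0 0 0 0 0 0.5;0 0 0 0 0 0 0.5;0 0 0 0 0 0 0.5;0 0 0 0 0 0 0.5;0 0 0.02 0 0 0 0.5;0 0 0.04 0 0 0 0.5;0 0 0.04 0 0 0 1;0.02 -0.02 0.03 0 0 0 1;0.03 -0.03 0.01 0 0 0 1;0.03 -0.03 0 0 0 0 1;0 0 0 0 0 0 1;0 0 0 0 0 0 1;0 0 0 0 0 0 1"

```text
clock: 8.95
position: [545.0, 160.1, 199.0]
orientation: [-3.141, 0.002, 0.452]
ft_force: [-0.5, 0.2, -0.3]
opening: 84.9
```

```bash
cat >> h.py <<'E'
def circ(f,K,C,t,box,z,save=3):
  g=cv2.cvtColor(f,cv2.COLOR_BGR2HSV);x0,y0,x1,y1=box
  m=((g[:,:,1]<60)&(g[:,:,2]>t)).astype(np.uint8);k=np.zeros_like(m);k[y0:y1,x0:x1]=m[y0:y1,x0:x1]
  c=max(cv2.findContours(k,cv2.RETR_EXTERNAL,cv2.CHAIN_APPROX_NONE)[0],key=cv2.contourArea)[:,0]
  c=c[c[:,1]>save]
  P=np.array([cast(K,C,p,z)[:2] for p in c]).astype(np.float32)
  A=np.c_[2*P,np.ones(len(P))];q=np.linalg.lstsq(A,(P**2).sum(1),rcond=None)[0]
  print(t,q[:2].round(1),"dia",2*np.sqrt(q[2]+q[0]**2+q[1]**2).round(1),"n",len(c))
E
python3 - <<'E'
from h import *
f,s,K,C=snap("wrist","w3")
print(s["position"],s["orientation"],s["joints"].round(2),s["ft_force"].round(1),s["opening"])
for p in ((466,240,92),(466,240,42),(660,133,24)):print(proj(K,C,p))
E
```

```text
[545.01332377 160.14875219 198.96440253] [-3.14085777e+00  1.58811496e-03  4.51920294e-01] [ 0.29  0.35 -0.09  1.13  0.    1.4 ] [-0.5  0.2 -0.3] 84.87796145831247
[206.52474084  59.42683617]
[214.79701757  66.99287489]
[331.15263499 234.63644675]
```

View pics/w3.png

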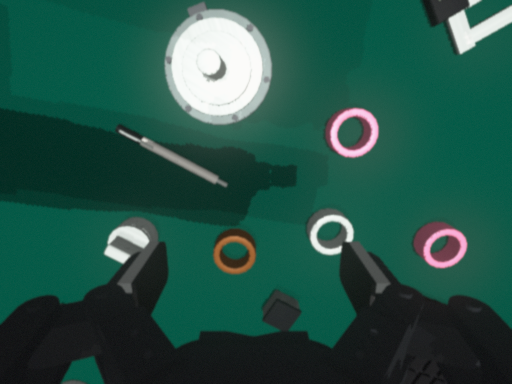

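>>> play_rows:
  motion: "0.03 -0.007 0 0 0 0 0.85;0.04 -0.01 -0.02 0 0 0 0.85;0.035 -0.008 -0.03 0 0 0 0.85;0.01 -0.002 -0.04 0 0 0 0.85;0 0 -0.04 0 0 0 0.85;0 0 -0.02 0 0 0 0.85;0 0 -0.009 0 0 0 0.85;0 0 0 0 0 0 0.85;0 0 0 0 0 0 0.85;0 0 0 0 0 0 0.85"

```text
clock: 10.0
position: [662.4, 133.5, 42.7]
orientation: [3.141, -0.004, 0.452]
ft_force: [-0.3, -0.3, 1.0]
opening: 72.6
```

```bash
python3 - <<'E'
from h import *
f,s,K,C=snap("wrist","w4")
print(s["position"],s["orientation"],s["joints"].round(2),s["ft_force"].round(1),s["opening"])
print(proj(K,C,(660.3,133,24)))
E
```

```text
[662.44347994 133.50018967  42.68619535] [ 3.14064727 -0.00360843  0.45205335] [ 0.2   0.63 -0.04  0.9  -0.    1.32] [-0.3 -0.3  1. ] 72.59850987147202
[248.60703691 231.37694862]
```

View pics/w4.png

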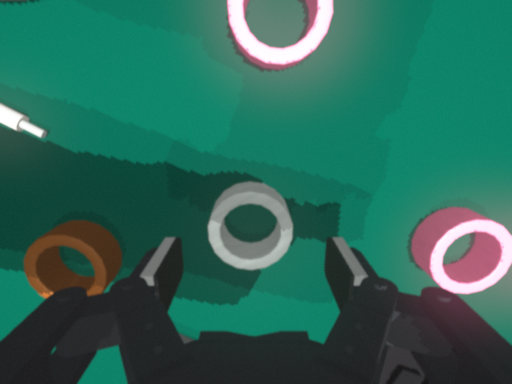

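>>> play_rows:
  motion: "-0.0015 -0.0005 -0.02 0 0 0 0.85;0 0 -0.012 0 0 0 0.85;0 0 -0.006 0 0 0 0.85;0 0 -0.003 0 0 0 0.85;0 0 0 0 0 0 0.85;0 0 0 0 0 0 0.85;0 0 0 0 0 0 0.85"

```text
clock: 10.75
position: [660.1, 132.4, 0.1]
orientation: [3.141, -0.001, 0.452]
ft_force: [0.5, 0.4, 0.6]
opening: 73.1
```

>>> play_rows:
  motion: "0 0.0005 0.001 0 0 0 0.7;0 0 0 0 0 0 0.6;0 0 0 0 0 0 0;0 0 0 0 0 0 0;0 0 0 0 0 0 0;0 0 0 0 0 0 0;0 0 0 0 0 0 0;0 0 0 0 0 0 0"

```text
clock: 11.55
position: [660.2, 133.1, 1.6]
orientation: [3.141, -0.002, 0.452]
ft_force: [-1.0, -0.1, 5.1]
opening: 49.7
```

>>> play_rows:
  motion: "0 0 0.01 0 0 0 0;0 0 0.03 0 0 0 0;0 0 0.04 0 0 0 0;-0.01 0.006 0.04 0 0 0 0;-0.025 0.014 0.02 0 0 0 0;-0.035 0.019 0 0 0 0 0;-0.04 0.022 0 0 0 0 0;-0.04 0.022 0 0 0 0 0;-0.03 0.017 0 0 0 0 0;-0.0137 0.007 -0.01 0 0 0 0;0 0 -0.015 0 0 0 0;0 0 -0.01 0 0 0 0;0 0 0 0 0 0 0;0 0 0 0 0 0 0;0 0 0 0 0 0 0;0 0 0 0 0 0 0"

```text
clock: 13.15
position: [466.6, 239.9, 106.0]
orientation: [-3.142, -0.001, 0.451]
ft_force: [0.4, -0.3, -1.7]
opening: 49.6
```

```bash
python3 - <<'E'
from h import *
f,s,K,C=snap("wrist","w5")
print(s["position"],s["orientation"],s["joints"].round(2),s["ft_force"].round(1),s["opening"])
p=s["position"]
for q in((466.5,240,92),(466.5,240,42),(p[0],p[1],p[2]+22.4)):print(proj(K,C,q))
E
```

```text
[466.63774776 239.86358876 106.03272558] [-3.14157003e+00 -1.13309692e-03  4.50867581e-01] [ 0.47  0.34 -0.36  0.86 -0.    1.59] [ 0.4 -0.3 -1.7] 49.61051779226832
[252.14654786 235.23679715]
[252.45561198 206.23402966]
[251.92442313 269.6202779 ]
```

View pics/w5.png

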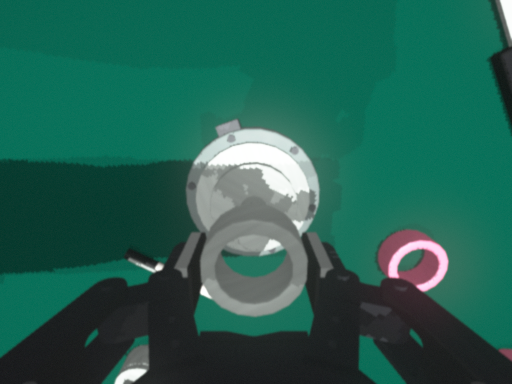

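>>> play_rows:
  motion: "0 0 -0.01 0 0 0 0;0 0 -0.01 0 0 0 0;0 0 -0.01 0 0 0 0;0 0 -0.01 0 0 0 0;0 0 -0.008 0 0 0 0;0 0 -0.005 0 0 0 0;0 0 -0.002 0 0 0 0;0 0 0 0 0 0 0;0 0 0 0 0 0 0;0 0 0 0 0 0 0"

```text
clock: 14.2
position: [466.3, 240.1, 51.0]
orientation: [-3.142, -0.001, 0.452]
ft_force: [0.4, -0.7, -1.4]
opening: 49.5
```

>>> play_rows:
  motion: "0 0 -0.002 0 0 0 0;0 0 -0.002 0 0 0 0;0 0 -0.001 0 0 0 0;0 0 -0.001 0 0 0 0;0 0 -0.0005 0 0 0 0;0 0 0 0 0 0 0;0 0 0 0 0 0 0"

```text
clock: 14.9
position: [465.9, 239.9, 44.0]
orientation: [-3.142, -0.0, 0.451]
ft_force: [-0.2, -0.7, -1.4]
opening: 49.6
```

>>> play_rows:
  motion: "0 0 -0.0005 0 0 0 0;0 0 -0.0005 0 0 0 0;0 0 -0.0003 0 0 0 0;0 0 0 0 0 0 0"

```text
clock: 15.3
position: [466.0, 239.9, 43.6]
orientation: [-3.142, -0.001, 0.452]
ft_force: [-2.2, -1.3, 6.6]
opening: 49.6
```

>>> play_rows:
  motion: "0 0 0 0 0 0 0.7;0 0 0 0 0 0 0.85;0 0 0 0 0 0 0.85;0 0 0 0 0 0 0.85;0 0 0 0 0 0 0.85;0 0 0.02 0 0 0 0.85;0 0 0.04 0 0 0 0.85;0 0 0.04 0 0 0 1;0.01 -0.03 0.04 0 0 0 1;0.01 -0.04 0.02 0 0 0 1;0.01 -0.04 0 0 0 -2 1;0 0 0 0 0 0 1;0 0 0 0 0 0 1;0 0 0 0 0 0 1"

```text
clock: 16.7
position: [495.2, 130.9, 201.5]
orientation: [-3.141, 0.001, 0.417]
ft_force: [-0.6, 1.3, 0.3]
opening: 85.3
```

```bash
python3 - <<'E'
from h import *
f,s,K,C=snap("wrist","w6")
print(s["position"],s["orientation"],s["joints"].round(2),s["ft_force"].round(1),s["opening"])
for p in ((466,240,92),(466,240,66),(466,240,42)):print(proj(K,C,p))
E
```

```text
[495.1577722  130.87965254 201.4723382 ] [-3.14099138e+00  8.95951028e-04  4.17162959e-01] [ 0.26  0.25 -0.23  1.09  0.    1.41] [-0.6  1.3  0.3] 85.26104057362322
[275.30199425  52.5629051 ]
[273.23852009  57.50540946]
[271.66208063  61.28135152]
```

View pics/w6.png

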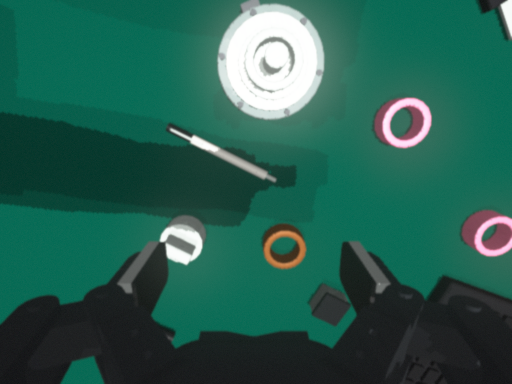

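>>> play_rows:
  motion: "-0.003 -0.02 0 0 0 -2.6 1;-0.0033 -0.036 0 0 0 -4.8 1;-0.0033 -0.036 0 0 0 -4.8 1;-0.0033 -0.036 0 0 0 -4.8 1;-0.0033 -0.036 0 0 0 -4.8 1;-0.0033 -0.036 0 0 0 -4.8 1;-0.0033 -0.036 0 0 0 -4.8 1;-0.0033 -0.036 0 0 0 -4.8 1;-0.0033 -0.036 0 0 0 -4.8 1;-0.0033 -0.036 -0.01 0 0 -4.8 1;-0.0033 -0.036 -0.02 0 0 -4.8 1;-0.003 -0.03 -0.02 0 0 -4.8 1;0 0 0 0 0 0 1;0 0 0 0 0 0 1;0 0 0 0 0 0 1"

```text
clock: 18.25
position: [457.2, -278.3, 152.2]
orientation: [-3.141, 0.0, -0.548]
ft_force: [-1.3, 0.2, -0.4]
opening: 85.3
```

```bash
python3 - <<'E'
from h import *
f,s,K,C=snap("wrist","w7")
print(s["position"],s["orientation"],s["joints"].round(2),s["ft_force"].round(1),s["opening"])
u,v=proj(K,C,(456,-279,10)).astype(int);print(u,v)
for t in(110,150):circ(f,K,C,t,(u-60,max(v-60,0),u+60,v+50),10)
E
```

```text
[ 457.20734296 -278.28190543  152.22196518] [-3.14113670e+00  1.53422288e-04 -5.47760637e-01] [-0.55  0.32 -0.26  0.99  0.    1.57] [-1.3  0.2 -0.4] 85.27044013748547
253 181
110 [ 456.7 -276.7] dia 60.6 n 170
150 [ 458.9 -273.3] dia 48.2 n 149
```

View pics/w7.png

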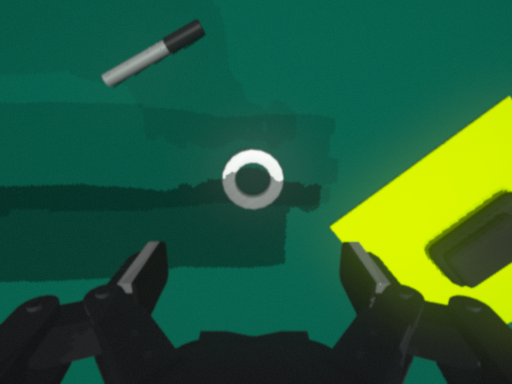

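>>> play_rows:
  motion: "-0.0006 0.001 -0.04 0 0 0 0.95;0 0 -0.04 0 0 0 0.95;0 0 -0.035 0 0 0 0.95;0 0 -0.018 0 0 0 0.95;0 0 -0.01 0 0 0 0.95;0 0 -0.006 0 0 0 0.95;0 0 0 0 0 0 0.95;0 0 0 0 0 0 0.95;0 0 0 0 0 0 0.95"

```text
clock: 19.2
position: [457.1, -279.1, 4.1]
orientation: [-3.142, -0.002, -0.55]
ft_force: [0.1, 0.1, -0.4]
opening: 81.4
```

>>> play_rows:
  motion: "-0.0005 0.0015 -0.003 0 0 0 0.9;0 0 -0.002 0 0 0 0.85;0 0 -0.001 0 0 0 0.85;0 0 0 0 0 0 0.85;0 0 0 0 0 0 0.85"

```text
clock: 19.7
position: [455.5, -277.1, -3.1]
orientation: [-3.142, 0.0, -0.55]
ft_force: [-0.0, -0.7, 0.3]
opening: 72.9
```

>>> play_rows:
  motion: "0 0 0.0005 0 0 0 0.75;0 0 0 0 0 0 0;0 0 0 0 0 0 0;0 0 0 0 0 0 0;0 0 0 0 0 0 0;0 0 0 0 0 0 0;0 0 0 0 0 0 0"

```text
clock: 20.4
position: [455.9, -277.3, -1.3]
orientation: [-3.142, -0.001, -0.551]
ft_force: [-2.1, 1.7, 9.0]
opening: 59.0
```

>>> play_rows:
  motion: "0 0 0.005 0 0 0 0;0 0 0.02 0 0 0 0;0 0 0.04 0 0 0 0;0 0 0.04 0 0 0 0;0 0.01 0.04 0 0 1 0;0.001 0.025 0.015 0 0 3 0;0.001 0.037 0 0 0 4.4 0;0.001 0.037 0 0 0 4.4 0;0.001 0.037 0 0 0 4.4 0;0.001 0.037 0 0 0 4.4 0;0.001 0.037 0 0 0 4.4 0;0.001 0.037 0 0 0 4.4 0;0.001 0.037 0 0 0 4.4 0;0.001 0.037 0 0 0 4.4 0;0 0 0 0 0 0 0;0 0 0 0 0 0 0"

```text
clock: 22.0
position: [464.1, 54.4, 157.3]
orientation: [3.141, 0.001, 0.135]
ft_force: [-0.6, 0.2, -1.4]
opening: 59.1
```

Held (59 mm). Going on over the stack.

>>> play_rows:
  motion: "0 0.025 0 0 0 3 0;0 0.035 0 0 0 4 0;0.001 0.038 0 0 0 4 0;0.001 0.038 0 0 0 4 0;0 0.032 0 0 0 3 0;0 0.017 -0.01 0 0 0 0;0 0 -0.015 0 0 0 0;0 0 -0.01 0 0 0 0;0 0 0 0 0 0 0;0 0 0 0 0 0 0;0 0 0 0 0 0 0;0 0 0 0 0 0 0"

```text
clock: 23.2
position: [467.1, 238.7, 123.1]
orientation: [3.142, -0.001, 0.447]
ft_force: [-0.1, 0.1, -1.8]
opening: 58.9
```

```bash
python3 - <<'E'
from h import *
f,s,K,C=snap("wrist","w8")
print(s["position"],s["orientation"],s["joints"].round(2),s["ft_force"].round(1),s["opening"])
p=s["position"]
for q in((466.3,240,92),(466.3,240,42),(p[0],p[1],p[2]+11.3)):print(proj(K,C,q))
E
```

```text
[467.1453547  238.67821549 123.09279527] [ 3.14154244e+00 -1.25920816e-03  4.47087173e-01] [ 0.47  0.33 -0.34  0.9  -0.    1.6 ] [-0.1  0.1 -1.8] 58.911371133450835
[252.06510622 221.6641197 ]
[252.36200817 197.40398235]
[252.05028322 257.51540516]
```

View pics/w8.png

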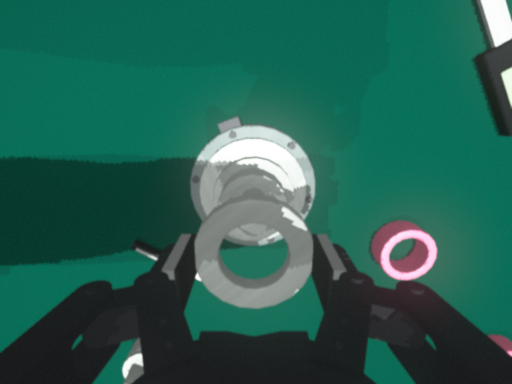

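>>> play_rows:
  motion: "-0.0005 0.0005 -0.01 0 0 0 0;0 0 -0.01 0 0 0 0;0 0 -0.01 0 0 0 0;0 0 -0.01 0 0 0 0;0 0 -0.007 0 0 0 0;0 0 -0.004 0 0 0 0;0 0 -0.002 0 0 0 0;0 0 0 0 0 0 0;0 0 0 0 0 0 0;0 0 0 0 0 0 0"

```text
clock: 24.25
position: [466.4, 239.6, 69.8]
orientation: [-3.142, -0.001, 0.448]
ft_force: [0.1, 0.8, -1.0]
opening: 58.8
```

>>> play_rows:
  motion: "0 0 -0.002 0 0 0 0;0 0 -0.001 0 0 0 0;0 0 -0.001 0 0 0 0;0 0 -0.0005 0 0 0 0;0 0 0 0 0 0 0;0 0 0 0 0 0 0"

```text
clock: 24.85
position: [466.1, 239.4, 64.9]
orientation: [-3.142, -0.0, 0.448]
ft_force: [0.6, 0.8, -1.6]
opening: 58.9
```

>>> play_rows:
  motion: "0 0 -0.0005 0 0 0 0;0 0 -0.0005 0 0 0 0;0 0 0 0 0 0 0"

```text
clock: 25.15
position: [466.1, 239.5, 64.8]
orientation: [-3.142, -0.001, 0.448]
ft_force: [-2.2, -1.3, 5.6]
opening: 58.7
```

>>> play_rows:
  motion: "0 0 0 0 0 0 0.85;0 0 0 0 0 0 0.95;0 0 0 0 0 0 0.95;0 0 0 0 0 0 0.95;0 0 0 0 0 0 0.95;0 0 0.02 0 0 0 0.95;0 0 0.04 0 0 0 0.95;0 0 0.04 0 0 0 1;0.008 -0.03 0.03 0 0 0 1;0.008 -0.04 0.005 0 0 0 1;0.008 -0.04 0 0 0 -2 1;0 0 0 0 0 0 1;0 0 0 0 0 0 1;0 0 0 0 0 0 1"

```text
clock: 26.55
position: [489.8, 129.9, 198.7]
orientation: [-3.141, 0.0, 0.414]
ft_force: [-0.9, 0.4, -0.3]
opening: 85.0
```

```bash
python3 - <<'E'
from h import *
f,s,K,C=snap("wrist","w9")
print(s["position"],s["orientation"],s["joints"].round(2),s["ft_force"].round(1),s["opening"])
for p in ((466,240,92),(466,240,76),(450,18,30),(450,18,55)):print(proj(K,C,p).round(1))
a=cv2.resize(f[0:140,180:380],None,fx=3,fy=3);b=cv2.resize(f[190:290,120:220],None,fx=4,fy=4)
cv2.imwrite("pics/w9c.png",np.vstack([a,np.hstack([b[:, :400],np.zeros((400,200,3),np.uint8)])])[:800]) 
cv2.imwrite("pics/w9c.png",cv2.resize(cv2.imread("pics/w9c.png"),None,fx=.73,fy=.73))
E
```

```text
[489.81614309 129.94455983 198.68234262] [-3.14107912e+00  3.36522785e-04  4.13705182e-01] [ 0.26  0.25 -0.24  1.08  0.    1.42] [-0.9  0.4 -0.3] 85.02290598242399
[281.7  53.7]
[280.   56.8]
[183.5 246.1]
[178.2 256.8]
```

View pics/w9c.png

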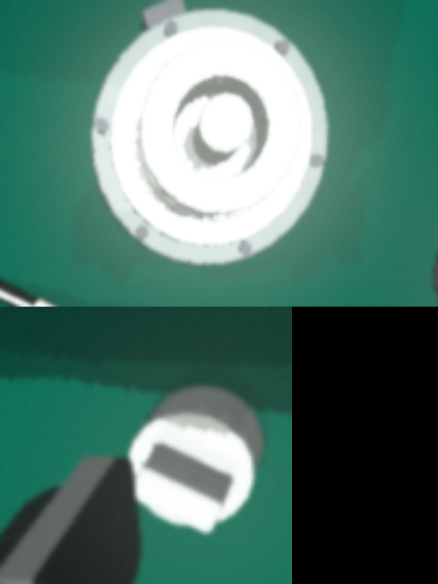

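>>> play_rows:
  motion: "-0.004 -0.012 0 0 0 6.3 1;-0.004 -0.012 0 0 0 7.5 1;-0.004 -0.012 0 0 0 7.5 1;-0.004 -0.012 0 0 0 7.5 1;-0.004 -0.012 0 0 0 7.5 1;-0.004 -0.013 0 0 0 7.5 1;-0.004 -0.013 -0.01 0 0 7.5 1;-0.004 -0.013 -0.01 0 0 7.5 1;-0.004 -0.013 -0.01 0 0 7.5 1;0 0 0 0 0 0 1;0 0 0 0 0 0 1;0 0 0 0 0 0 1"

```text
clock: 27.8
position: [454.8, 18.4, 169.4]
orientation: [3.14, -0.0, 1.57]
ft_force: [0.5, 0.1, -0.4]
opening: 85.7
```

```bash
python3 - <<'E'
from h import *
f,s,K,C=snap("wrist","w10")
print(s["position"],s["orientation"],s["joints"].round(2),s["ft_force"].round(1),s["opening"])
u,v=proj(K,C,(450,18,43)).astype(int);print(u,v,proj(K,C,(450,18,30)),proj(K,C,(450,18,55)))
c=f[v-60:v+60,u-80:u+80];cv2.imwrite("pics/w10c.png",cv2.resize(c,None,fx=4,fy=4,interpolation=cv2.INTER_CUBIC))
for t in(60,110,150):circ(f,K,C,t,(u-60,v-60,u+60,v+60),30)
E
```

```text
[454.79545805  18.40339954 169.43912013] [ 3.14044862e+00 -4.36317166e-04  1.56985917e+00] [ 0.04  0.18 -0.41  0.98  0.    0.04] [ 0.5  0.1 -0.4] 85.7363912381124
252 178 [252.15472641 175.11681625] [252.0491728  181.63673663]
60 [449.2  18.7] dia 50.8 n 146
110 [450.1  18.7] dia 49.8 n 142
150 [450.9  18.5] dia 42.4 n 159
```

View pics/w10c.png

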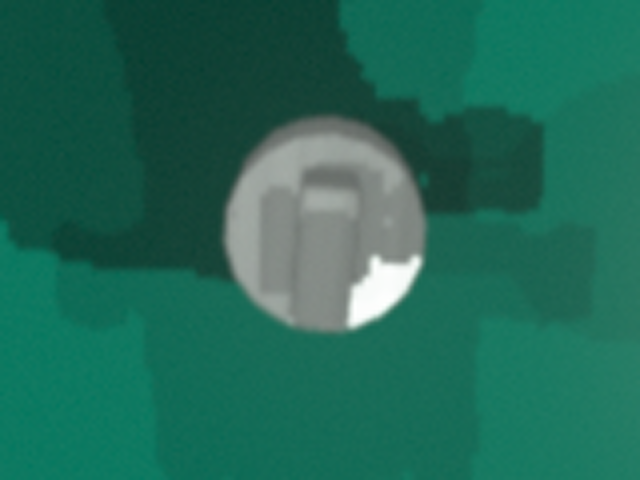

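>>> play_rows:
  motion: "-0.005 0 -0.03 0 0 -4 0.5;0 0 -0.03 0 0 0 0.5;0 0 -0.03 0 0 0 0.5;0 0 -0.02 0 0 0 0.5;0 0 -0.012 0 0 0 0.5;0 0 -0.006 0 0 0 0.5;0 0 -0.003 0 0 0 0.5;0 0 0 0 0 0 0.5;0 0 0 0 0 0 0.5;0 0 0 0 0 0 0.5"

```text
clock: 28.85
position: [449.8, 17.5, 38.6]
orientation: [3.14, -0.0, 1.5]
ft_force: [-0.3, -0.2, -0.1]
opening: 42.6
```

>>> play_rows:
  motion: "0 0.001 -0.002 0 0 0 0.5;0 0 -0.001 0 0 0 0.5;0 0 0 0 0 0 0.5;0 0 0 0 0 0 0;0 0 0 0 0 0 0;0 0 0 0 0 0 0;0 0 0 0 0 0 0;0 0 0 0 0 0 0;0 0 0 0 0 0 0;0 0 0 0 0 0 0"

```text
clock: 29.85
position: [449.3, 18.4, 35.1]
orientation: [3.141, 0.0, 1.5]
ft_force: [0.5, -0.2, 2.2]
opening: 12.7
```

>>> play_rows:
  motion: "0 0 0.01 0 0 0 0;0 0 0.03 0 0 0 0;0 0 0.04 0 0 0 0;0 0.01 0.03 0 0 0 0;0.001 0.02 0.02 0 0 0 0;0.002 0.03 0 0 0 0 0;0.003 0.035 0 0 0 0 0;0.003 0.035 0 0 0 0 0;0.003 0.035 0 0 0 0 0;0.003 0.03 0 0 0 0 0;0.002 0.0215 0 0 0 0 0;0 0.005 -0.01 0 0 0 0;0 0 0 0 0 0 0;0 0 0 0 0 0 0;0 0 0 0 0 0 0;0 0 0 0 0 0 0"

```text
clock: 31.45
position: [466.0, 239.0, 155.1]
orientation: [-3.142, 0.0, 1.499]
ft_force: [-0.3, 0.6, -1.8]
opening: 12.8
```

```bash
python3 - <<'E'
from h import *
f,s,K,C=snap("wrist","w11")
print(s["position"],s["orientation"],s["joints"].round(2),s["ft_force"].round(1),s["opening"])
p=s["position"]
for q in((466.3,240,92),(466.3,240,76),(p[0],p[1],p[2]-5.1)):print(proj(K,C,q).round(1))
f2,_,K2,C2=snap("side","s11")
u,v=proj(K2,C2,(466,240,90)).astype(int)
cv2.imwrite("pics/m11.png",np.hstack([f[60:380,130:400],cv2.resize(f2[v-60:v+50,u-55:u+55],(320,320))]))
E
```

```text
[466.0287275  238.98249657 155.12910755] [-3.14157615e+00  1.77317413e-04  1.49911507e+00] [ 0.47  0.3  -0.28  0.98 -0.    0.55] [-0.3  0.6 -1.8] 12.760431555592527
[253.8 206.1]
[253.7 199.4]
[251.9 241.1]
```

View pics/m11.png

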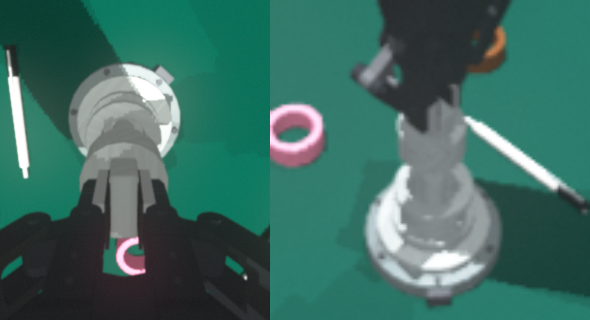

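>>> play_rows:
  motion: "0 0.0008 -0.01 0 0 0 0;0 0 -0.01 0 0 0 0;0 0 -0.01 0 0 0 0;0 0 -0.006 0 0 0 0;0 0 -0.003 0 0 0 0;0 0 0 0 0 0 0;0 0 0 0 0 0 0;0 0 0 0 0 0 0"

```text
clock: 32.35
position: [466.4, 241.0, 116.3]
orientation: [3.141, -0.0, 1.501]
ft_force: [-1.6, -0.2, -2.1]
opening: 13.0
```

>>> play_rows:
  motion: "0 -0.0007 -0.002 0 0 0 0;0 0 -0.001 0 0 0 0;0 0 -0.001 0 0 0 0;0 0 -0.0005 0 0 0 0;0 0 0 0 0 0 0;0 0 0 0 0 0 0"

```text
clock: 32.95
position: [466.0, 240.0, 111.4]
orientation: [3.142, -0.0, 1.501]
ft_force: [-0.6, 0.2, -1.4]
opening: 12.6
```

>>> play_rows:
  motion: "0 0 -0.0005 0 0 0 0;0 0 -0.0004 0 0 0 0;0 0 0 0 0 0 0"

```text
clock: 33.25
position: [466.2, 240.1, 111.0]
orientation: [3.141, -0.0, 1.5]
ft_force: [-1.3, -0.9, 4.7]
opening: 12.7
```

Contact at the expected height (111.1). Release and retreat.

>>> play_rows:
  motion: "0 0 0 0 0 0 0.2;0 0 0 0 0 0 0.4;0 0 0 0 0 0 0.4;0 0 0 0 0 0 0.4;0 0 0 0 0 0 0.4;0 0 0.02 0 0 0 0.4;0 0 0.04 0 0 0 0.4;0 0 0.04 0 0 0 0.4;0.03 -0.02 0 0 0 0 0.5;0.04 -0.03 0 0 0 0 0.5;0.04 -0.04 0 0 0 0 0.5;0.02 -0.04 0 0 0 0 0.5;0 -0.04 0 0 0 0 0.5;0 0 0 0 0 0 0.5;0 0 0 0 0 0 0.5"

```text
clock: 34.75
position: [591.3, 73.8, 210.3]
orientation: [-3.141, -0.0, 1.498]
ft_force: [-0.3, 0.3, -0.3]
opening: 42.6
```

```bash
python3 - <<'E'
from h import *
s=read_state();print(s["position"],s["ft_force"].round(1))
f2,_,K2,C2=snap("side","s12");f3,_,K3,C3=snap("top","t12")
u,v=proj(K2,C2,(466,240,75)).astype(int);a,b=proj(K3,C3,(466,240,75)).astype(int)
for z in(30,42,66,76,106,131):print(z,(proj(K2,C2,(466.2,240.2,z))-(u-55,v-55))*400/110,(proj(K3,C3,(466.2,240.2,z))-(a-45,b-45))*400/90)
cv2.imwrite("pics/m12.png",np.hstack([cv2.resize(f2[v-55:v+55,u-55:u+55],(400,400)),cv2.resize(f3[b-45:b+45,a-45:a+45],(400,400))]))
cv2.imwrite("pics/f12.png",np.hstack([f2[:, 60:460],f3[40:,40:440][:, :400] if 0 else cv2.resize(f3,(400,300))[:, :]][:1]))
E
```

```text
[591.34877225  73.79556087 210.31803833] [-0.3  0.3 -0.3]
30 [199.8394516  244.32308982] [218.98111891 198.82122754]
42 [199.86830102 233.73203159] [214.36038216 199.38065525]
66 [199.92779067 211.89248622] [204.69723622 200.5505621 ]
76 [199.95331093 202.52361594] [200.49519078 201.0592993 ]
106 [200.03260624 173.41311393] [187.21581569 202.66701919]
131 [200.10200501 147.9357823 ] [175.30899161 204.10856577]
```

View pics/m12.png

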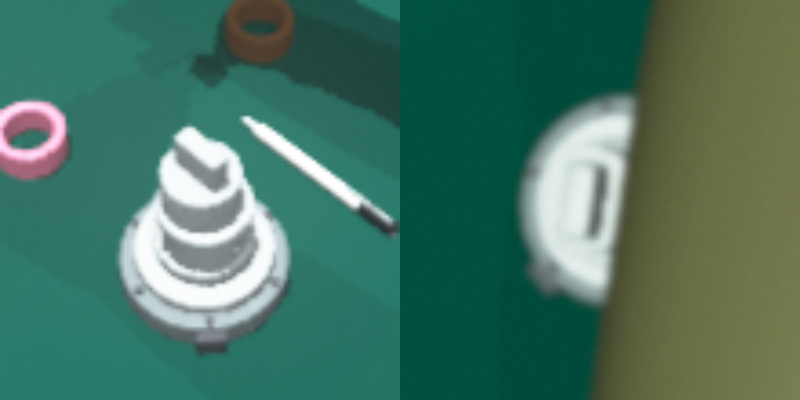

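View pics/t12.png

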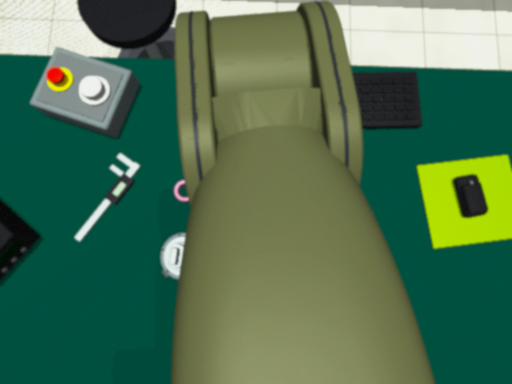

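```bash
python3 -c "
from bench import *
print(close_job(), read_state()['clock'])"
```

```text
the job is handed in; nothing more can be done
the job is handed in; nothing more can be done
```

The compression stack is built on the platen in the order asked: arbor, tall ring, flat ring, then the cap with its tab up. I handed the job in at about 35 s, and no verdict was reported.

**Seating:** I lowered each part slowly until the wrist force changed by about 6–8 N, then opened the jaws. Each one touched within about 0.2 mm of the height it should sit at.

**Final check:** The last side picture shows the stack upright and level, with the cap home on the flat ring. The platen rim shows evenly around the arbor's disc. The arm was clear of everything.

**What was less certain:**
- The wrist camera showed the two rings about 2 mm off-centre in the grip. That is within the roughly 8 mm clearance on the pin and close to the calibration error.
- In the last top view the arm hid part of the stack, so the final check rests mainly on the side picture.
- I made no final measurement of the pen, marker, small box or caliper. The gripper never closed on any of them. The caliper in the last top view and the pen in the side picture looked undisturbed; the marker and small box were hidden by the arm.

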